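# Fill the tin of spigots and trip the counter switch

### The arm

A 6-joint arm with a two-finger parallel gripper is mounted at the origin on the work surface. World frame = base frame: x ahead of the robot, y to its left, z up, the work surface at z = 0. Lengths are in mm, angles in rad, forces in N, time in s.
With the tool pointing down it reaches from about 350 to 875 mm from the base axis. Payload 4.2 kg.
Tool frame: the origin (TCP) lies midway between the tips of the shut fingers; the grasp point (between the pads) lies 19 mm behind it; z points along the fingers, y is the line along which they close (so a half turn about z gives the same grasp; the last joint's range is limited). The gripper opens to 85 mm and grips with 20 to 120 N. Pads are 22 mm wide; open, the fingers measure 114 mm over their backs; the gripper's body (76 mm by 85 mm) begins 54 mm behind the grasp point. The pads swing forward as they close: fully open they stand 13 mm farther back than shut.
Start: joints at [1.425, 0.385, 0.008, 0, -1.194, -0.259], TCP at [246.113, 574.48, 231.312] pointing down, gripper open.
Joint ranges: [-3.14, 3.14], [-1.21, 2.06], [-1.07, 1.41], [-3.16, 2.05], [-2.99, -0.16], [-3.1, 3.1]. Speed limits (rad/s): [2.79, 2.79, 3.14, 3.14, 3.14, 3.14].

### API

Orientations are given as a unit quaternion [x, y, z, w].
In Python, from bench import arm gives the robot as it stands. The module is installed in compiled form; this text tells all that it offers.
- The arm moves only by the shell command python3 -m handwheel 'ROWS' [OPENING]. ROWS is JSON, a list of rows, each an object of numbers: "x", "y", "z": the shift along the world's x, y, z each as a share of 20 cm, from -1 to 1; "ax", "ay", "az": the turn, a rotation vector about the world's x, y, z each as a share of 90 degrees, from -1 to 1. In form: [{"x": .., "y": .., "z": .., "ax": .., "ay": .., "az": ..}, ...]. A call has exactly 8 rows; each row shifts and turns the commanded pose from where the row before left it; what a row does not reach is not made up. A row lasts 1/10 s, in which the tool goes at most 50 mm and 8.59 degrees, less where a joint would pass 70% of its speed; a pose out of reach is approached as far as the arm can. A call with a number of a shift or a turn outside -1 to 1 is refused whole. A call with a gripper value outside its range is refused whole. OPENING is the opening, from -1 (shut) to 1 (fully open), set as the call begins (- or left out, the last holds). The fingers move at their own pace and stop on an object; the grip force is fixed at half the most. Time passes only in rows, so rows that do not move let the fingers close, or fill a call up. It gives the time, the measured TCP pose, the force, the opening and the grip force at its end, in the units of the state.
- arm.read_state(): the state, without advancing time (a new reading comes with each control period).
- arm.get_image(name): name is "side" or "top"; returns the picture (400x640x3 uint8, red, green, blue); there is no depth.
- arm.camera_params(name): a dict with "K" (3x3 intrinsics, pixels), "k1" (the pictures are not rectified: a ray, as slopes to the right and down, at radius r is drawn at 1 + k1 r^2 times it, then the intrinsics apply), "position" and "orientation" of the camera in the world. Camera axes: x right, y down, z forward; pixel columns grow to the right and rows downward; lengths in mm; the calibration is good to about 2 mm. A picture is of the moment at which its call begins. camera_params takes no time and is no camera call.
- arm.job_done(): hands the job in; it is judged then, once.
The state is a dict: "clock": time; "joints": joint angles; "joint_vel": joint speeds; "joint_efforts": joint torques, N m; "position": TCP position; "ee_rot": TCP orientation; "contact_force": force on the tool from outside, world axes, zero at the start; "wrist_torque": the same for the moment, N m; "gripper_width": finger opening in mm; "grasp_force": force on a finger pad.
Only numpy, scipy, OpenCV 4.12 (cv2) and the standard library are available. Lean on these libraries where they do the work, as an engineer would, in place of code of your own. Each camera call takes 0.05 s, during which the arm holds its last target. There are 200 camera calls.

### The job

Take the two flanged spigots from the sloping rack and stand them in the two empty places in the round tin, so that all seven stand flat on its base, stems up, one in the middle and six round it, and leave the tin where it is. When the tin is full, push the roller lever of the limit switch over, away from you, until it clicks (about 26 degrees), to count the tin, and let it spring back. Do not trip the switch before the tin is full, and do not disturb the other things on the table.

Things in the scene. Friction and masses are not known exactly. Their poses are not given: they have to be found in the camera images.
- tin: open round aluminium tin, loose on the table: inside diameter 132 mm, outside 138, base 4 mm thick, rim 20 mm high, 0.35 kg. Origin: centre of underside. It holds seven spigots: one in the middle, six round it at 43 mm from the centre, at 0, 60, .. 300 degrees from the tin's +x. At the start any five of the seven places are filled (each within 1 mm of its place), two are empty.
- packed_1: already standing upright in one of the tin's seven places, on its base: a turned steel flanged spigot: round flange 40 mm diameter x 10 mm thick below, plain round stem 16 mm diameter in the middle on top, 48 mm tall in all, about 0.16 kg. Origin: centre of the flange's underside, +z along the stem. 
- packed_2: already standing upright in one of the tin's seven places, on its base: a turned steel flanged spigot: round flange 40 mm diameter x 10 mm thick below, plain round stem 16 mm diameter in the middle on top, 48 mm tall in all, about 0.16 kg. Origin: centre of the flange's underside, +z along the stem. 
- packed_3: already standing upright in one of the tin's seven places, on its base: a turned steel flanged spigot: round flange 40 mm diameter x 10 mm thick below, plain round stem 16 mm diameter in the middle on top, 48 mm tall in all, about 0.16 kg. Origin: centre of the flange's underside, +z along the stem. 
- packed_4: already standing upright in one of the tin's seven places, on its base: a turned steel flanged spigot: round flange 40 mm diameter x 10 mm thick below, plain round stem 16 mm diameter in the middle on top, 48 mm tall in all, about 0.16 kg. Origin: centre of the flange's underside, +z along the stem. 
- packed_5: already standing upright in one of the tin's seven places, on its base: a turned steel flanged spigot: round flange 40 mm diameter x 10 mm thick below, plain round stem 16 mm diameter in the middle on top, 48 mm tall in all, about 0.16 kg. Origin: centre of the flange's underside, +z along the stem. 
- spigot_a: to be packed, the left (+y of the rack) one of the two on the sloping rack, its stem square to the slope and so leaning 30 degrees towards the rack's low edge: a turned steel flanged spigot: round flange 40 mm diameter x 10 mm thick below, plain round stem 16 mm diameter in the middle on top, 48 mm tall in all, about 0.16 kg. Origin: centre of the flange's underside, +z along the stem. 
- spigot_b: to be packed, the right (-y of the rack) one of the two on the sloping rack, its stem square to the slope and so leaning 30 degrees towards the rack's low edge: a turned steel flanged spigot: round flange 40 mm diameter x 10 mm thick below, plain round stem 16 mm diameter in the middle on top, 48 mm tall in all, about 0.16 kg. Origin: centre of the flange's underside, +z along the stem. 
- rack: fixed blue sloping rack, 200 mm wide, seen near the robot's right: a board rising at 30 degrees towards the rack's +x from 30 to 80 mm above the table, with an 8 mm lip at its low edge (-x, nearest the robot). Origin: on the table under its middle. The two spigots stand on the board against the lip, 54 to 126 mm apart along the rack's y.
- limit_switch: fixed grey roller-lever limit switch on a steel foot 100 x 70 mm, head top 84 mm above the table. Origin: centre of the foot's underside. Its +x is the way the lever is pushed (away from the robot, give or take 30 degrees).
- switch_roller (a point): centre of the black roller (20 mm diameter, 12 mm wide) at the top of the switch's lever: 127 mm above the table at rest, 55 mm straight above the lever's pivot (axis along the switch's y, 72 mm above the table). The lever stands beside the head, on its -y side.
- switch_lever (a joint): angle of the lever (rad): 0 upright at rest, grows as the roller is pushed towards the switch's +x, clicks at 0.45, end stop at 0.9; a spring (about 4 N at the roller at the click) brings it back when released. It cannot swing the other way.
- tin_lid: bystander: the tin's aluminium lid lying upturned on the table, 142 mm diameter, 10 mm high. Origin: centre of underside.
- pipe_ring: bystander: cut length of steel pipe standing on end, 56 mm diameter, 30 mm high. Origin: centre of underside.
- wrench: bystander: steel wrench lying on the table. Origin: middle of its underside.
- spatter_jar: bystander: grey jar, 70 mm diameter, 85 mm high. Origin: centre of underside.
- hammer: bystander: hammer lying on the table. Origin: middle of its underside.
- magnet_square: bystander: red L-shaped welding magnet, legs 100 mm, 16 mm high. Origin: middle of one leg's underside.

How it is judged (in metres and radians):
On the way, in this order (a step that is already met when the one before it is completed fails the run):
1. all seven spigots stand flat in the tin and the two new ones are let go (z of packed_1 in the frame of tin between 0.001 and 0.007 m and horizontal distance between each of packed_1, packed_2, packed_3, packed_4, packed_5, spigot_a, spigot_b and tin below 0.05 m and angle between each of packed_1, packed_2, packed_3, packed_4, packed_5, spigot_a, spigot_b's own z axis and vertical below 0.08 rad and z of packed_2 in the frame of tin between 0.001 and 0.007 m and z of packed_3 in the frame of tin between 0.001 and 0.007 m and z of packed_4 in the frame of tin between 0.001 and 0.007 m and z of packed_5 in the frame of tin between 0.001 and 0.007 m and z of spigot_a in the frame of tin between 0.001 and 0.007 m and z of spigot_b in the frame of tin between 0.001 and 0.007 m and contact force between the fingers and spigot_a below 0.3 N and contact force between the fingers and spigot_b below 0.3 N), for 0.2 s.
2. the switch lever is pushed over until it clicks (0.45 rad) (value of joint switch_lever above 0.45 rad), for 0.02 s.
At the end, for the whole second after the job is handed in: All seven spigots stand on the tin's base (undersides 1 to 7 mm above the tin's underside, axes within 0.08 rad of upright, within 50 mm of the tin's centre), at rest; the tin is within 30 mm of where it was; the switch lever has sprung back (below 0.1 rad) (z of packed_1 in the frame of tin between 0.001 and 0.007 m and horizontal distance between each of packed_1, packed_2, packed_3, packed_4, packed_5, spigot_a, spigot_b and tin below 0.05 m and angle between each of packed_1, packed_2, packed_3, packed_4, packed_5, spigot_a, spigot_b's own z axis and vertical below 0.08 rad and z of packed_2 in the frame of tin between 0.001 and 0.007 m and z of packed_3 in the frame of tin between 0.001 and 0.007 m and z of packed_4 in the frame of tin between 0.001 and 0.007 m and z of packed_5 in the frame of tin between 0.001 and 0.007 m and z of spigot_a in the frame of tin between 0.001 and 0.007 m and z of spigot_b in the frame of tin between 0.001 and 0.007 m and linear speed of each of packed_1, packed_2, packed_3, packed_4, packed_5, spigot_a, spigot_b below 0.02 m/s and distance of tin from where it was at the start of the episode below 0.03 m and value of joint switch_lever below 0.1 rad); the robot touches nothing.
It fails at once if the switch is tripped before the tin is full (value of joint switch_lever above 0.45 rad and not ((z of packed_1 in the frame of tin between 0.001 and 0.007 m and horizontal distance between packed_1 and tin below 0.05 m and angle between packed_1's own z axis and vertical below 0.08 rad) and (z of packed_2 in the frame of tin between 0.001 and 0.007 m and horizontal distance between packed_2 and tin below 0.05 m and angle between packed_2's own z axis and vertical below 0.08 rad) and (z of packed_3 in the frame of tin between 0.001 and 0.007 m and horizontal distance between packed_3 and tin below 0.05 m and angle between packed_3's own z axis and vertical below 0.08 rad) and (z of packed_4 in the frame of tin between 0.001 and 0.007 m and horizontal distance between packed_4 and tin below 0.05 m and angle between packed_4's own z axis and vertical below 0.08 rad) and (z of packed_5 in the frame of tin between 0.001 and 0.007 m and horizontal distance between packed_5 and tin below 0.05 m and angle between packed_5's own z axis and vertical below 0.08 rad) and (z of spigot_a in the frame of tin between 0.001 and 0.007 m and horizontal distance between spigot_a and tin below 0.05 m and angle between spigot_a's own z axis and vertical below 0.08 rad) and (z of spigot_b in the frame of tin between 0.001 and 0.007 m and horizontal distance between spigot_b and tin below 0.05 m and angle between spigot_b's own z axis and vertical below 0.08 rad))).
It fails at once if a bystander on the table (lid, pipe ring, wrench, jar, hammer, magnet) is moved more than 40 mm (distance of any of tin_lid, pipe_ring, wrench, spatter_jar, hammer, magnet_square from where it was at the start of the episode above 0.04 m).
It also fails if it takes over 64 s, if anything falls off the work surface, if the arm or the gripper's body presses on something with over 40 N, if the wrist force passes 120 N, or if a joint passes its speed limit or range.

## Working session

There is one attempt and no reset: what is moved stays moved. The work goes in short steps, Python scripts to look and compute and a shell command to move; the robot and the scene stay as the last step left them, time stands still between calls to the robot, and variables do not carry over. Pictures are saved under pics/ and viewed, at most 10 in all, crops included, and the job is handed in when it is done.

```bash
mkdir -p pics
python3 - <<'E'
from bench import arm
import cv2
for n in ("side","top"):
    cv2.imwrite(f"pics/{n}0.png",arm.get_image(n)[:,:,::-1]); print(n,arm.camera_params(n))
s=arm.read_state();print(s)
E
```

```text
side {'K': array([[477.20288253,   0.        , 323.29894721],
       [  0.        , 477.20288253, 198.91965769],
       [  0.        ,   0.        ,   1.        ]]), 'k1': 0.008986584718745704, 'position': array([513.79272359, 834.34129639, 814.02440681]), 'orientation': array([-0.03465718,  0.90749878, -0.41850432,  0.00994904])}
top {'K': array([[444.6637716 ,   0.        , 313.52235584],
       [  0.        , 444.6637716 , 195.76717489],
       [  0.        ,   0.        ,   1.        ]]), 'k1': -0.11369696958509354, 'position': array([ 409.97221272,   20.43842082, 1231.51433425]), 'orientation': array([-0.70397186,  0.70641276, -0.05971163,  0.04288533])}
{'clock': 0.1, 'joints': array([ 1.42458383e+00,  3.85481459e-01,  6.73242065e-03, -4.23912780e-04,
       -1.19399699e+00, -2.58608469e-01]), 'joint_vel': array([ 0.00087582, -0.00016948,  0.00367317,  0.00024381,  0.00198025,
       -0.00107617]), 'joint_efforts': array([-4.85779474e-04, -3.93316841e+01,  1.88930029e+01,  4.19792846e+00,
       -2.56248313e-03,  7.12195828e-06]), 'position': array([245.93402842, 574.00003668, 230.31976256]), 'ee_rot': array([ 9.79568638e-01, -2.01107669e-01, -1.41944105e-04,  9.84376914e-04]), 'contact_force': array([0.20950853, 1.42496451, 0.02358912]), 'wrist_torque': array([ 0.00974918,  0.03847217, -0.01591   ]), 'grasp_force': 0.0, 'gripper_width': 85.28083598739849}
```

View pics/top0.png

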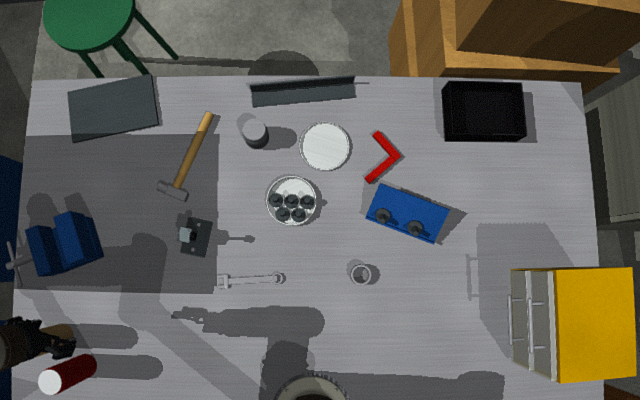

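View pics/side0.png

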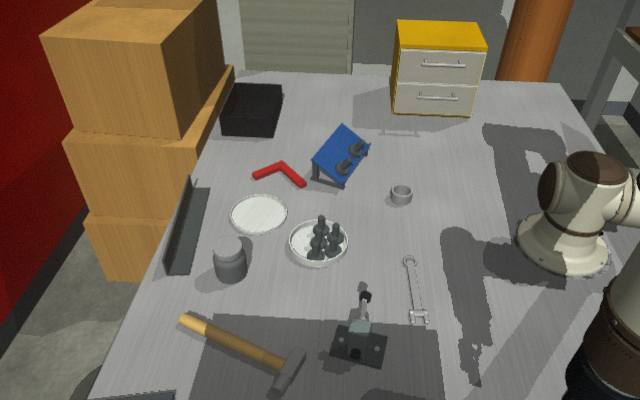

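The top view (up = +x, left = +y) shows the tin at (293,200), with its empty places apparently at the top. The rack is at (405,212) with spigots at about (382,216) and (413,228), the switch at (195,237), and the pipe ring at (360,274). I'll enlarge those areas.

```bash
cat > h.py <<'E'
import numpy as np, cv2
from scipy.spatial.transform import Rotation as R
from bench import arm
C={n:arm.camera_params(n) for n in("side","top")}
def proj(n,P):
    c=C[n];p=R.from_quat(c['orientation']).inv().apply(np.atleast_2d(P)-c['position'])
    s=p[:,:2]/p[:,2:];s=s*(1+c['k1']*(s**2).sum(1,keepdims=True))
    return s*[c['K'][0,0],c['K'][1,1]]+c['K'][:2,2]
def ray(n,uv):
    c=C[n];d=(np.array(uv,float)-c['K'][:2,2])/[c['K'][0,0],c['K'][1,1]];s=d.copy()
    for _ in range(20): s=d/(1+c['k1']*(s**2).sum())
    return c['position'],R.from_quat(c['orientation']).apply([*s,1])
def atz(n,uv,z):
    o,d=ray(n,uv);return o+d*(z-o[2])/d[2]
def tri(u1,u2):
    o1,d1=ray("top",u1);o2,d2=ray("side",u2)
    t=np.linalg.lstsq(np.c_[d1,-d2],o2-o1,rcond=None)[0];a=o1+d1*t[0];b=o2+d2*t[1]
    return (a+b)/2,np.linalg.norm(a-b)
def crop(im,x,y,w,h,k,draw=()):
    v=cv2.resize(im[y:y+h,x:x+w],None,fx=k,fy=k,interpolation=cv2.INTER_CUBIC)
    for i in range(0,w,10): cv2.putText(v,str(x+i),(i*k,8),0,.3,(0,255,255),1); cv2.line(v,(i*k,8),(i*k,13),(0,255,255),1)
    for i in range(0,h,10): cv2.putText(v,str(y+i),(0,i*k+4),0,.3,(0,255,255),1)
    return v
E
python3 - <<'E'
from h import *
t=cv2.imread("pics/top0.png");s=cv2.imread("pics/side0.png")
a=np.hstack([crop(t,262,172,62,60,5),crop(t,362,180,96,60,5)])
b=np.hstack([crop(s,284,210,70,60,5),crop(s,306,120,88,60,5)])
cv2.imwrite("pics/c1.png",np.vstack([a,b]))
cv2.imwrite("pics/c2.png",np.hstack([crop(t,170,205,90,60,4),crop(s,320,280,90,60,4)]))
E
```

```text
(no output)
```

View pics/c1.png

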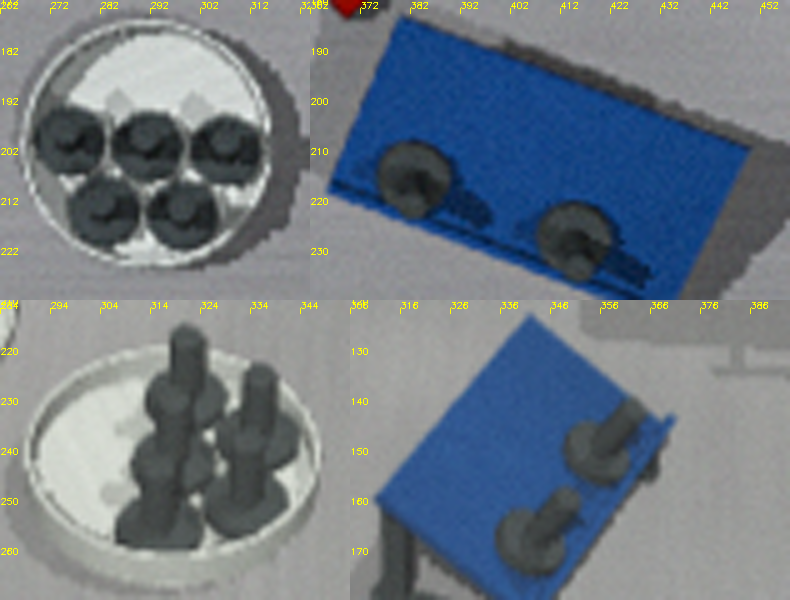

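View pics/c2.png

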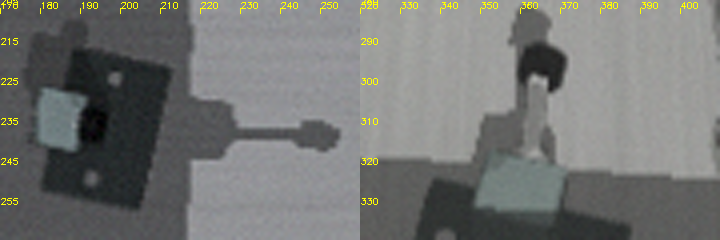

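Tin: the two empty places are on the +x side at about (284,186) and (300,187) in the top view. The rack spigots' flanges are at (382.8,216.2) and (414.8,228.4). The switch roller is at (193.2,236.2) in top and (365.7,296.7) in side. Next I'll fit models to these points.

```bash
cat > fit.py <<'E'
from h import *
from scipy.optimize import least_squares
T,S="top","side"
# tin: flange top centres z=14
obs=[(275.8,200),(291.6,201.2),(307.2,202),(283,214.6),(298.6,215)]
so=[(321,231),(318.5,243),(335.5,240)] 
P=np.array([atz(T,o,14)[:2] for o in obs])
# lattice: 3 in row, centre middle; others at known hex offsets
def hexp(p,a): return p[:2]+43*np.c_[np.cos(a),np.sin(a)]
def tm(p):
    A=p[2]+np.radians([90,270,150,210]) # +y side, -y side, low left, low right
    c=hexp(p,A); return np.array([c[0],p[:2],c[1],c[2],c[3]])
r=least_squares(lambda p:(tm(p)-P).ravel(),[*P[1],0])
print("tin",r.x,"res",r.fun.round(1)); tin=r.x
print("rim centre",atz(T,(291.5,200.5),20))
E_=hexp(tin,tin[2]+np.radians([30,-30])); print("empties",E_)
def rk(p,q):
    return R.from_euler('z',p[2]).apply(q)+[p[0],p[1],0]
n=np.array([-.5,0,.8660254]);u=np.array([.8660254,0,.5])
low=np.array([-43.3,0,30.])
def spig(p,s,d=20.): # base centre in world, axis
    return rk(p,low+u*d+[0,s,0]),R.from_euler('z',p[2]).apply(n)
co=[(T,(380.2,183),(43.3,100,80)),(T,(450,209.6),(43.3,-100,80)),(T,(365.6,217.6),(-43.3,100,30)),
    (S,(311.6,160),(43.3,100,80)),(S,(342,123),(43.3,-100,80))]
fo=[(T,(382.8,216.2),0),(T,(414.8,228.4),1),(S,(342,168.6),0),(S,(355.4,150.6),1)]
st=[(S,(349.4,160),0),(S,(362.2,142.4),1)]
def res(p):
    f=[proj(c,rk(p,np.array(q)))[0]-o for c,o,q in co]
    for c,o,i in fo:
        b,a=spig(p,p[3+i],p[5]);f.append(proj(c,b+10*a)[0]-o)
    for c,o,i in st:
        b,a=spig(p,p[3+i],p[5]);f.append(proj(c,b+47*a)[0]-o)
    return np.concatenate(f)
g=atz(T,(405,212),50)
r=least_squares(res,[g[0],g[1],-.3,40,-40,24],loss='soft_l1');rack=r.x
print("rack",rack,"\n",res(rack).reshape(-1,2).round(1).tolist())
for i in(0,1):
    b,a=spig(rack,rack[3+i],rack[5]);print("spigot",b,a)
for u1,u2 in(((382.8,216.2),(342,168.6)),((414.8,228.4),(355.4,150.6)),((193.2,236.2),(365.7,296.7))): print("tri",tri(u1,u2))
f=np.array([atz(T,o,8)[:2] for o in((188.7,217),(213,222),(204.2,257.5),(180,252.5))]);print("foot",f.mean(0),f)
d=f[0]-f[3]+f[1]-f[2];print("yaw",np.degrees(np.arctan2(d[1],d[0])))
print("roller z127",atz(T,(193.2,236.2),133))
# overlay
t=cv2.imread("pics/top0.png");s=cv2.imread("pics/side0.png");k=5
def circ(c,a,rad):
    x=np.cross(a,[0,1,0]);x/=np.linalg.norm(x);y=np.cross(a,x);th=np.linspace(0,6.2832,40)[:,None]
    return c+rad*(np.cos(th)*x+np.sin(th)*y)
def ov(im,n,x0,y0,w,h):
    v=crop(im,x0,y0,w,h,k);z=np.array([0,0,1.])
    def pl(P,col): cv2.polylines(v,[((proj(n,P)-[x0,y0]+.5)*k).astype(int)],False,col,1,cv2.LINE_AA)
    for q in[*tm(tin)]+[*E_]: 
        pl(circ(np.array([*q,14]),z,20),(0,255,0));pl(circ(np.array([*q,52]),z,8),(0,0,255))
    pl(circ(np.array([*tin[:2],20]),z,69),(255,0,255))
    for i in(0,1):
        b,a=spig(rack,rack[3+i],rack[5]);pl(circ(b+10*a,a,20),(0,255,0));pl(circ(b+48*a,a,8),(0,0,255))
    pl(np.array([rk(rack,np.array(q)) for q in((43.3,100,80),(43.3,-100,80),(-43.3,-100,30),(-43.3,100,30),(43.3,100,80))]),(255,255,0))
    return v
if __name__=="__main__":
    cv2.imwrite("pics/o1.png",np.vstack([np.hstack([ov(t,T,262,172,62,60),ov(t,T,362,180,96,60)]),np.hstack([ov(s,S,284,210,70,60),ov(s,S,306,120,88,60)])]))
E
python3 fit.py
```

```text
tin [ 5.72977901e+02  5.16600060e+01 -5.65404049e-02] res [-1.  -0.6  0.   0.1 -0.1  0.3  1.2  0.1 -0.1  0.1]
rim centre [574.10775247  51.66056955  20.        ]
empties [[611.37245752  71.02125763]
 [608.94251528  28.0899709 ]]
rack [ 5.34100922e+02 -2.60374056e+02 -3.61813509e-01  6.16581944e+01
 -3.13334694e+01  2.01266068e+01] 
 [[-0.7, 0.8], [-0.1, 0.5], [0.4, -1.3], [-0.3, -1.2], [-0.7, -0.4], [-0.9, 0.0], [-0.7, -0.2], [0.5, -0.8], [0.1, -0.7], [0.1, -0.1], [0.2, -0.4]]
spigot [ 531.73118819 -193.55066007   40.06330341] [-0.46762822  0.17698546  0.8660254 ]
spigot [ 498.81484427 -280.52171177   40.06330341] [-0.46762822  0.17698546  0.8660254 ]
tri (array([ 528.04836745, -195.28866552,   43.43759623]), np.float64(0.8620718460238614))
tri (array([ 494.13186193, -281.63924101,   44.46044695]), np.float64(0.3104623879969784))
tri (array([469.61188997, 293.5134525 , 126.64602686]), np.float64(1.7272818947544053))
foot [474.29538117 313.64773153] [[530.06314151 336.91605657]
 [516.20021815 268.70594008]
 [418.76250504 290.77584062]
 [432.15565998 358.19308883]]
yaw -12.511166960931483
roller z127 [470.1227587  291.84929913 133.        ]
```

View pics/o1.png

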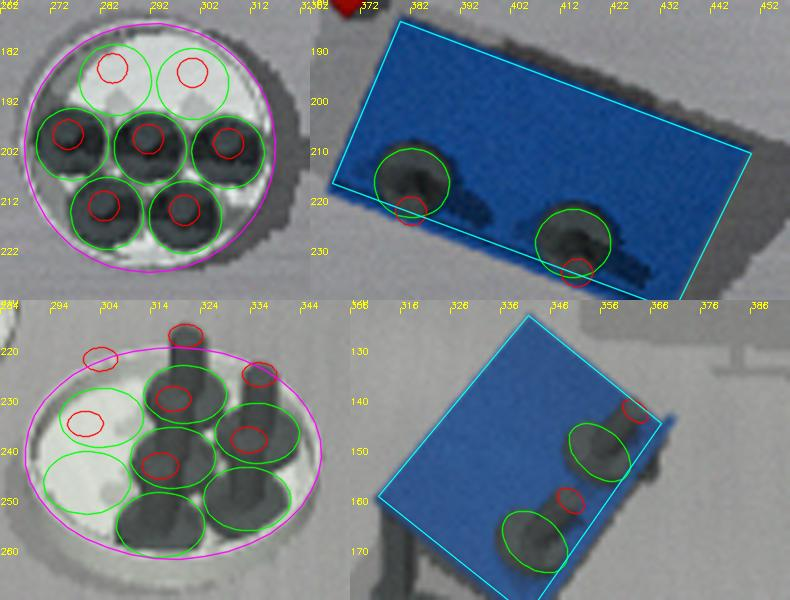

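The fits agree to about 1–2 mm. The flange points I marked are silhouette middles, so I'll refit with that. I'll start the long transit now at safe height.

```bash
sed -i 's/proj(c,b+10\*a)\[0\]-o/proj(c,b+5.5*a)[0]-o/' fit.py; python3 fit.py | grep -A12 rack
python3 -m handwheel '[{"x":0.08,"y":-0.2,"az":-0.06},{"x":0.08,"y":-0.22,"az":-0.06},{"x":0.08,"y":-0.22,"az":-0.06},{"x":0.08,"y":-0.22,"az":-0.06},{"x":0.08,"y":-0.22,"az":-0.06},{"x":0.08,"y":-0.22,"az":-0.06},{"x":0.08,"y":-0.22,"az":-0.06},{"x":0.08,"y":-0.22,"az":-0.06}]' 1
```

```text
rack [ 5.33816824e+02 -2.60231988e+02 -3.62668904e-01  5.99814417e+01
 -3.31754188e+01  1.97552709e+01] 
 [[-0.7, 0.9], [-0.2, 0.7], [0.4, -1.3], [-0.3, -1.1], [-0.6, -0.3], [-0.4, -0.2], [-0.2, -0.4], [0.2, -0.0], [-0.3, 0.1], [0.5, -0.3], [0.6, -0.6]]
spigot [ 530.60872067 -194.86018537   39.87763543] [-0.46747665  0.1773854   0.8660254 ]
spigot [ 497.55938732 -281.95749999   39.87763543] [-0.46747665  0.1773854   0.8660254 ]
tri (array([ 528.04836745, -195.28866552,   43.43759623]), np.float64(0.8620718460238614))
tri (array([ 494.13186193, -281.63924101,   44.46044695]), np.float64(0.3104623879969784))
tri (array([469.61188997, 293.5134525 , 126.64602686]), np.float64(1.7272818947544053))
foot [474.29538117 313.64773153] [[530.06314151 336.91605657]
 [516.20021815 268.70594008]
 [418.76250504 290.77584062]
 [432.15565998 358.19308883]]
yaw -12.511166960931483invalid input at $[0]: expected keys x, y, z, ax, ay, az
```

```bash
cat > go.py <<'E'
import sys
from h import *
# usage: go.py x y z closing_yaw_deg tilt_deg tilt_yaw_deg ; tool z = down tilted outward toward tilt_yaw
def target_rot(yaw,tilt,ty):
    # base: closing (tool y) along yaw+180, z down
    c,s=np.cos(np.radians(yaw)),np.sin(np.radians(yaw))
    y=-np.array([c,s,0]);z=np.array([0,0,-1.]);x=np.cross(y,z)
    B=R.from_matrix(np.c_[x,y,z]); t=np.radians(ty)
    return R.from_rotvec(-np.radians(tilt)*np.array([-np.sin(t),np.cos(t),0]))*B
if __name__=="__main__":
    a=[float(v) for v in sys.argv[1:]];s=arm.read_state()
    Rn=R.from_quat(s['ee_rot']);Rt=target_rot(*a[3:6])
    print("t",round(s['clock'],1),"pos",s['position'].round(1),"zaxis",Rn.as_matrix()[:,2].round(3),"F",s['contact_force'].round(1))
    print("d/200",((np.array(a[:3])-s['position'])/200).round(4),"rot/90",(np.degrees((Rt*Rn.inv()).as_rotvec())/90).round(4))
E
python3 -m handwheel '[{"x":0.08,"y":-0.2,"z":0,"ax":0,"ay":0,"az":-0.06},{"x":0.08,"y":-0.22,"z":0,"ax":0,"ay":0,"az":-0.06},{"x":0.08,"y":-0.22,"z":0,"ax":0,"ay":0,"az":-0.06},{"x":0.08,"y":-0.22,"z":0,"ax":0,"ay":0,"az":-0.06},{"x":0.08,"y":-0.22,"z":0,"ax":0,"ay":0,"az":-0.06},{"x":0.08,"y":-0.22,"z":0,"ax":0,"ay":0,"az":-0.06},{"x":0.08,"y":-0.22,"z":0,"ax":0,"ay":0,"az":-0.06},{"x":0.08,"y":-0.22,"z":0,"ax":0,"ay":0,"az":-0.06}]' 1
# pregrasp A = b+80a
python3 go.py 493 -181 109 -20.8 30 -20.8
```

```text
clock: 0.9
position: [374.1, 224.5, 231.2]
ee_rot: [0.836, -0.549, -0.0, 0.0]
contact_force: [0.9, -0.0, 0.1]
gripper_width: 85.1
grasp_force: 0.0
t 0.9 pos [374.1 224.5 231.2] zaxis [-0. -0. -1.] F [ 0.9 -0.   0.1]
d/200 [ 0.5947 -2.0274 -0.6109] rot/90 [ 0.0078 -0.3417 -0.4799]
```

```bash
python3 -m handwheel '[{"x":0.04,"y":-0.2,"z":0,"ax":0,"ay":-0.02,"az":-0.03},{"x":0.04,"y":-0.2,"z":0,"ax":0,"ay":-0.02,"az":-0.03},{"x":0.04,"y":-0.2,"z":0,"ax":0,"ay":-0.02,"az":-0.03},{"x":0.04,"y":-0.2,"z":0,"ax":0,"ay":-0.02,"az":-0.03},{"x":0.04,"y":-0.2,"z":0,"ax":0,"ay":-0.02,"az":-0.03},{"x":0.04,"y":-0.2,"z":0,"ax":0,"ay":-0.02,"az":-0.03},{"x":0.04,"y":-0.2,"z":0,"ax":0,"ay":-0.02,"az":-0.03},{"x":0.04,"y":-0.2,"z":0,"ax":0,"ay":-0.02,"az":-0.03}]' >/dev/null
python3 go.py 493 -181 109 -20.8 30 -20.8
```

```text
t 1.7 pos [437.7 -95.2 231.3] zaxis [ 0.244 -0.047 -0.969] F [ 1.2 -0.5 -0.2]
d/200 [ 0.2764 -0.4289 -0.6114] rot/90 [ 0.0043 -0.1815 -0.2402]
```

```bash
python3 -m handwheel '[{"x":0.04,"y":-0.06,"z":-0.08,"ax":0,"ay":-0.026,"az":-0.034},{"x":0.04,"y":-0.06,"z":-0.08,"ax":0,"ay":-0.026,"az":-0.034},{"x":0.04,"y":-0.06,"z":-0.09,"ax":0,"ay":-0.026,"az":-0.034},{"x":0.04,"y":-0.06,"z":-0.09,"ax":0,"ay":-0.026,"az":-0.034},{"x":0.04,"y":-0.06,"z":-0.09,"ax":0,"ay":-0.026,"az":-0.034},{"x":0.04,"y":-0.06,"z":-0.09,"ax":0,"ay":-0.026,"az":-0.034},{"x":0.036,"y":-0.069,"z":-0.091,"ax":0.004,"ay":-0.026,"az":-0.036},{"x":0,"y":0,"z":0,"ax":0,"ay":0,"az":0}]' >/dev/null
python3 go.py 493 -181 109 -20.8 30 -20.8
python3 - <<'E'
from h import *
T=arm.get_image("top")[:,:,::-1];S=arm.get_image("side")[:,:,::-1]
T=np.ascontiguousarray(T);S=np.ascontiguousarray(S)
cv2.imwrite("pics/t1.png",T);cv2.imwrite("pics/s1.png",S)
cv2.imwrite("pics/c3.png",np.hstack([crop(T,350,170,100,75,4),crop(S,305,110,100,75,4)]))
E
```

```text
t 2.5 pos [ 496.4 -182.7  158.4] zaxis [ 0.414 -0.157 -0.897] F [-0.7 -0.2  0.6]
d/200 [-0.017   0.0085 -0.2472] rot/90 [-0.0105 -0.0405 -0.0087]
```

View pics/c3.png

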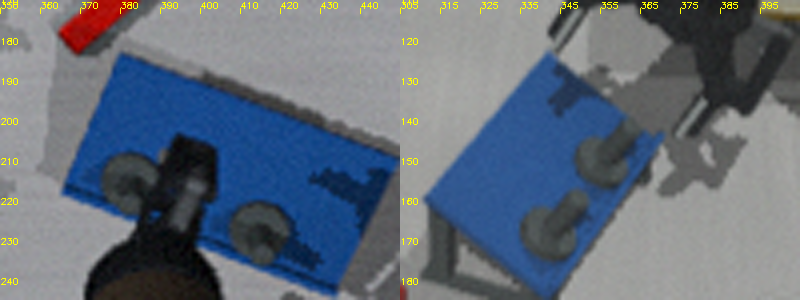

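The view shows the fingers over spigot A (flange at about (382,215) in top), straddling the slope line. The move came up short in z and tilt, so I'll finish it to pregrasp.

```bash
python3 -m handwheel '[{"x":-0.003,"y":0.001,"z":-0.04,"ax":-0.002,"ay":-0.008,"az":-0.002},{"x":-0.003,"y":0.001,"z":-0.04,"ax":-0.002,"ay":-0.008,"az":-0.002},{"x":-0.003,"y":0.001,"z":-0.04,"ax":-0.002,"ay":-0.008,"az":-0.002},{"x":-0.003,"y":0.001,"z":-0.04,"ax":-0.002,"ay":-0.008,"az":-0.002},{"x":-0.003,"y":0.002,"z":-0.04,"ax":-0.002,"ay":-0.008,"az":-0.001},{"x":-0.002,"y":0.002,"z":-0.047,"ax":0,"ay":0,"az":0},{"x":0,"y":0,"z":0,"ax":0,"ay":0,"az":0},{"x":0,"y":0,"z":0,"ax":0,"ay":0,"az":0}]' >/dev/null
python3 go.py 493 -181 109 -20.8 30 -20.8
# grasp target b+18a
python3 go.py 522.2 -191.7 55.5 -20.8 30 -20.8
```

```text
t 3.4 pos [ 495.4 -182.8  154.7] zaxis [ 0.41  -0.149 -0.9  ] F [-0.4 -0.7 -0.8]
d/200 [-0.0119  0.0089 -0.2283] rot/90 [-0.0182 -0.0421 -0.0042]
t 3.4 pos [ 495.4 -182.8  154.7] zaxis [ 0.41  -0.149 -0.9  ] F [-0.4 -0.7 -0.8]
d/200 [ 0.1341 -0.0446 -0.4958] rot/90 [-0.0182 -0.0421 -0.0042]
```

```bash
python3 -c "
from h import *
s=arm.read_state();print(s['joints'].round(3))"
```

```text
[-0.078  0.113 -0.911  0.821 -0.161 -1.068]
```

Joint 5 is at its limit (−0.16), so the tool can't reach the full 30° outward tilt here. Instead I'll close the fingers along the rack's y. The stem can then stand at an angle within the pads: 12° tool tilt at the rack, and 18° the other way at the tin.

```bash
cat > tg.py <<'E'
import sys
from go import *
SP={'A':[530.6,-194.9,39.9],'B':[497.6,-282.0,39.9]};a=np.array([-.4675,.1774,.866]);Y=-20.8
def rackt(k,tilt,back,h=39):
    z=target_rot(Y+90,tilt,Y).as_matrix()[:,2]
    return np.array(SP[k])+h*a+(19-back)*z
def report(p,Rt):
    s=arm.read_state();Rn=R.from_quat(s['ee_rot'])
    print("t",round(s['clock'],1),"pos",s['position'].round(1),"z",Rn.as_matrix()[:,2].round(3),"q",s['joints'].round(2),"F",s['contact_force'].round(1),"w",round(s['gripper_width'],1),round(s['grasp_force'],1))
    print("  goal",p.round(1),"d/200",((p-s['position'])/200).round(4),"rot/90",(np.degrees((Rt*Rn.inv()).as_rotvec())/90).round(4))
if __name__=="__main__":
    k,t,b=sys.argv[1],float(sys.argv[2]),float(sys.argv[3]);report(rackt(k,t,b),target_rot(Y+90,t,Y))
E
python3 tg.py A 12 65
```

```text
t 3.4 pos [ 495.4 -182.8  154.7] z [ 0.41  -0.149 -0.9  ] q [-0.08  0.11 -0.91  0.82 -0.16 -1.07] F [-0.4 -0.7 -0.8] w 85.3 0.0
  goal [ 503.4 -184.6  118.7] d/200 [ 0.0402 -0.009  -0.18  ] rot/90 [-0.2638  0.2267  0.9441]
```

```bash
python3 -m handwheel '[{"x":0.005,"y":0,"z":0,"ax":-0.022,"ay":0.019,"az":0.079},{"x":0.005,"y":0,"z":0,"ax":-0.022,"ay":0.019,"az":0.079},{"x":0.005,"y":0,"z":0,"ax":-0.022,"ay":0.019,"az":0.079},{"x":0.005,"y":0,"z":0,"ax":-0.022,"ay":0.019,"az":0.079},{"x":0.005,"y":0,"z":0,"ax":-0.022,"ay":0.019,"az":0.079},{"x":0.005,"y":0,"z":0,"ax":-0.022,"ay":0.019,"az":0.079},{"x":0.005,"y":0,"z":0,"ax":-0.022,"ay":0.019,"az":0.079},{"x":0.005,"y":0,"z":0,"ax":-0.022,"ay":0.019,"az":0.079}]' >/dev/null
python3 tg.py A 12 65
```

```text
t 4.2 pos [ 503.4 -186.5  156.4] z [ 0.3   -0.062 -0.952] q [-0.02  0.18 -0.58  0.11 -0.51  0.53] F [-0.4  1.  -0.8] w 85.7 0.0
  goal [ 503.4 -184.6  118.7] d/200 [ 1.000e-04  9.700e-03 -1.886e-01] rot/90 [-0.1033  0.0937  0.3736]
```

```bash
python3 -m handwheel '[{"x":0,"y":0.002,"z":-0.02,"ax":-0.0207,"ay":0.0187,"az":0.0747},{"x":0,"y":0.002,"z":-0.02,"ax":-0.0207,"ay":0.0187,"az":0.0747},{"x":0,"y":0.002,"z":-0.03,"ax":-0.0207,"ay":0.0187,"az":0.0747},{"x":0,"y":0.002,"z":-0.04,"ax":-0.0207,"ay":0.0187,"az":0.0747},{"x":0,"y":0.002,"z":-0.04,"ax":-0.0207,"ay":0.0187,"az":0.0747},{"x":0,"y":0,"z":-0.03,"ax":0,"ay":0,"az":0},{"x":0,"y":0,"z":0,"ax":0,"ay":0,"az":0},{"x":0,"y":0,"z":0,"ax":0,"ay":0,"az":0}]' >/dev/null
python3 tg.py A 12 65;python3 tg.py A 12 0
```

```text
t 5.0 pos [ 503.1 -184.6  120.4] z [ 0.196 -0.074 -0.978] q [-0.01  0.26 -0.57  0.14 -0.55  1.1 ] F [0.1 0.3 0.1] w 85.1 0.0
  goal [ 503.4 -184.6  118.7] d/200 [ 0.0015  0.     -0.0085] rot/90 [-0.0008  0.0011  0.0043]
t 5.0 pos [ 503.1 -184.6  120.4] z [ 0.196 -0.074 -0.978] q [-0.01  0.26 -0.57  0.14 -0.55  1.1 ] F [0.1 0.3 0.1] w 85.1 0.0
  goal [ 516.1 -189.4   55.1] d/200 [ 0.0647 -0.024  -0.3264] rot/90 [-0.0008  0.0011  0.0043]
```

```bash
python3 -m handwheel '[{"x":0.011,"y":-0.004,"z":-0.055,"ax":0,"ay":0,"az":0.002},{"x":0.011,"y":-0.004,"z":-0.055,"ax":0,"ay":0,"az":0.002},{"x":0.011,"y":-0.004,"z":-0.055,"ax":0,"ay":0,"az":0},{"x":0.011,"y":-0.004,"z":-0.055,"ax":0,"ay":0,"az":0},{"x":0.011,"y":-0.004,"z":-0.055,"ax":0,"ay":0,"az":0},{"x":0.01,"y":-0.004,"z":-0.051,"ax":0,"ay":0,"az":0},{"x":0,"y":0,"z":0,"ax":0,"ay":0,"az":0},{"x":0,"y":0,"z":0,"ax":0,"ay":0,"az":0}]' >/dev/null
python3 tg.py A 12 0
python3 - <<'E'
from h import *
T=np.ascontiguousarray(arm.get_image("top")[:,:,::-1]);S=np.ascontiguousarray(arm.get_image("side")[:,:,::-1])
cv2.imwrite("pics/c4.png",np.hstack([crop(T,350,170,100,75,4),crop(S,305,110,100,75,4)]))
E
```

```text
t 5.8 pos [ 516.2 -189.4   54.8] z [ 0.195 -0.073 -0.978] q [-0.02  0.38 -0.62  0.19 -0.38  1.06] F [ 0.3  0.4 -0.3] w 85.6 0.0
  goal [ 516.1 -189.4   55.1] d/200 [-0.0009  0.0001  0.0013] rot/90 [-0.0004  0.0006 -0.0008]
```

View pics/c4.png

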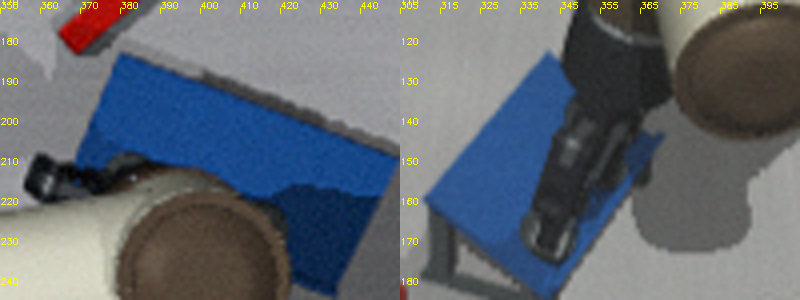

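The view shows the near finger in front of spigot A's stem (side (342,165)) with no contact force. Closing now.

```bash
Z='' ; python3 -m handwheel '[{"x":0,"y":0,"z":0,"ax":0,"ay":0,"az":0},{"x":0,"y":0,"z":0,"ax":0,"ay":0,"az":0},{"x":0,"y":0,"z":0,"ax":0,"ay":0,"az":0},{"x":0,"y":0,"z":0,"ax":0,"ay":0,"az":0},{"x":0,"y":0,"z":0,"ax":0,"ay":0,"az":0},{"x":0,"y":0,"z":0,"ax":0,"ay":0,"az":0},{"x":0,"y":0,"z":0,"ax":0,"ay":0,"az":0},{"x":0,"y":0,"z":0,"ax":0,"ay":0,"az":0}]' -1
python3 tg.py A 12 0
```

```text
clock: 6.7
position: [516.3, -189.3, 55.4]
ee_rot: [0.978, -0.179, 0.104, 0.018]
contact_force: [-0.9, 1.9, 2.4]
gripper_width: 14.2
grasp_force: 58.4
t 6.7 pos [ 516.3 -189.3   55.4] z [ 0.196 -0.073 -0.978] q [-0.02  0.38 -0.62  0.19 -0.38  1.06] F [-0.9  1.9  2.4] w 14.2 58.4
  goal [ 516.1 -189.4   55.1] d/200 [-0.0011 -0.0004 -0.0013] rot/90 [-0.0004  0.0011 -0.0009]
```

Gripped at 58 N. Next: lift square to the slope and work out the transit to E1.

```bash
cat > tt.py <<'E'
from tg import *
EM={'1':[611.4,71.0],'2':[608.9,28.1]}
# tt.py place clearance [dx dy]
k,c=sys.argv[1],float(sys.argv[2]);o=[float(v) for v in sys.argv[3:5]] or [0,0]
Rt=target_rot(56.8,-18,-33.2)
report(np.array([EM[k][0]+o[0],EM[k][1]+o[1],43+c])+19*Rt.as_matrix()[:,2],Rt)
E
python3 -m handwheel '[{"x":-0.02,"y":0.008,"z":0.04,"ax":0,"ay":0,"az":0},{"x":-0.03,"y":0.012,"z":0.055,"ax":0,"ay":0,"az":0},{"x":-0.03,"y":0.012,"z":0.1,"ax":0,"ay":0,"az":0},{"x":0,"y":0,"z":0.15,"ax":0,"ay":0,"az":0},{"x":0,"y":0,"z":0.15,"ax":0,"ay":0,"az":0},{"x":0,"y":0,"z":0.1,"ax":0,"ay":0,"az":0},{"x":0,"y":0,"z":0,"ax":0,"ay":0,"az":0},{"x":0,"y":0,"z":0,"ax":0,"ay":0,"az":0}]' >/dev/null
python3 tt.py 1 90
```

```text
t 7.5 pos [ 499.3 -182.7  174.2] z [ 0.196 -0.072 -0.978] q [-0.01  0.18 -0.5   0.11 -0.7   1.14] F [ 0.1  0.2 -1.9] w 14.1 58.7
  goal [606.5  74.2 114.9] d/200 [ 0.5361  1.2845 -0.2964] rot/90 [ 0.1507  0.2986 -0.1347]
```

```bash
python3 -m handwheel '[{"x":0.067,"y":0.16,"z":0,"ax":0.0188,"ay":0.0373,"az":-0.0168},{"x":0.067,"y":0.16,"z":0,"ax":0.0188,"ay":0.0373,"az":-0.0168},{"x":0.067,"y":0.16,"z":0,"ax":0.0188,"ay":0.0373,"az":-0.0168},{"x":0.067,"y":0.16,"z":0,"ax":0.0188,"ay":0.0373,"az":-0.0168},{"x":0.067,"y":0.16,"z":0,"ax":0.0188,"ay":0.0373,"az":-0.0168},{"x":0.067,"y":0.16,"z":0,"ax":0.0188,"ay":0.0373,"az":-0.0168},{"x":0.067,"y":0.16,"z":0,"ax":0.0188,"ay":0.0373,"az":-0.0168},{"x":0.067,"y":0.16,"z":0,"ax":0.0188,"ay":0.0373,"az":-0.0168}]' >/dev/null
python3 tt.py 1 60
```

```text
t 8.3 pos [606.9  74.4 172.1] z [-0.264  0.169 -0.95 ] q [ 0.26  0.54  0.16 -0.24 -1.42  0.79] F [-0.3 -0.5 -0.1] w 14.2 58.8
  goal [606.5  74.2  84.9] d/200 [-0.0023 -0.0011 -0.4358] rot/90 [ 0.0002 -0.0036 -0.0002]
```

```bash
python3 -m handwheel '[{"x":0,"y":0,"z":-0.07,"ax":0,"ay":0,"az":0},{"x":0,"y":0,"z":-0.08,"ax":0,"ay":0,"az":0},{"x":0,"y":0,"z":-0.08,"ax":0,"ay":0,"az":0},{"x":0,"y":0,"z":-0.08,"ax":0,"ay":0,"az":0},{"x":0,"y":0,"z":-0.08,"ax":0,"ay":0,"az":0},{"x":-0.002,"y":-0.001,"z":-0.046,"ax":0,"ay":-0.003,"az":0},{"x":0,"y":0,"z":0,"ax":0,"ay":0,"az":0},{"x":0,"y":0,"z":0,"ax":0,"ay":0,"az":0}]' >/dev/null
python3 tt.py 1 60
cat > look.py <<'E'
from fit import *
import sys
def look(out,base,ax=np.array([0,0,1.]),tb=(255,165,70,75),sb=(280,175,80,100),k=5):
    o=[]
    for n,b in(("top",tb),("side",sb)):
        im=np.ascontiguousarray(arm.get_image(n)[:,:,::-1]);cv2.imwrite(f"pics/raw_{n}_{out}.png",im)
        v=crop(im,*b,k)
        for c,r,col in((base,20,(0,255,0)),(base+10*ax,20,(0,255,0)),(base+48*ax,8,(0,0,255))):
            cv2.polylines(v,[((proj(n,circ(c,ax,r))-b[:2])*k).astype(int)],False,col,1,cv2.LINE_AA)
        o.append(cv2.copyMakeBorder(v,0,600-v.shape[0],0,0,0) if v.shape[0]<600 else v[:600])
    cv2.imwrite(f"pics/{out}.png",np.hstack(o))
if __name__=="__main__":
    s=arm.read_state();z=R.from_quat(s['ee_rot']).as_matrix()[:,2]
    look(sys.argv[1],s['position']-19*z-np.array([0,0,39]))
E
python3 look.py l1 >/dev/null
```

```text
t 9.1 pos [607.3  72.8  87.2] z [-0.253  0.168 -0.953] q [ 0.26  0.61  0.07 -0.24 -1.24  0.83] F [-0.5  0.7 -1.7] w 14.1 59.0
  goal [606.5  74.2  84.9] d/200 [-0.0042  0.0073 -0.0116] rot/90 [ 0.0007  0.0038 -0.001 ]
```

View pics/l1.png

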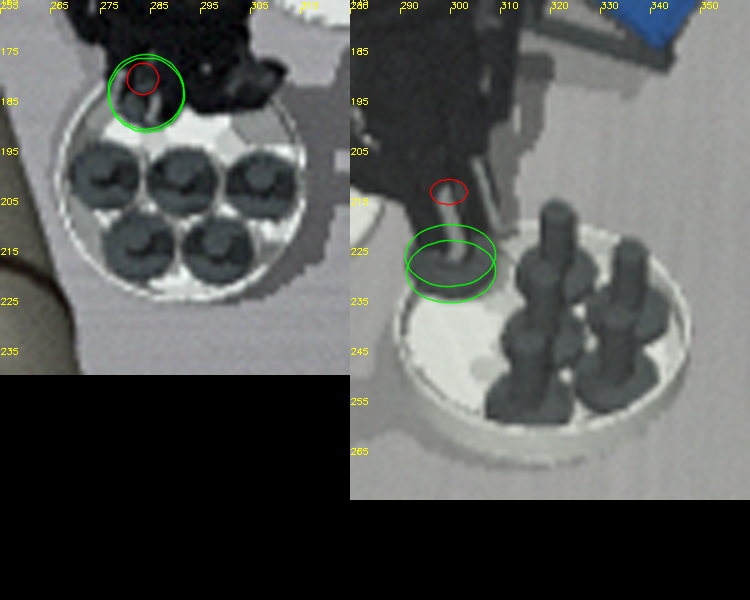

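The held spigot matches the prediction to about 0.5 px: flange at (299,230) in side, (283,183) in top. The empty place is below it. I'll now refine tin and held spigot numerically with an edge fit, so camera bias cancels.

```bash
cat > edge.py <<'E'
from fit import *
from scipy.ndimage import map_coordinates
def sil(n,b,ax,k=120):
    p=np.vstack([circ(b,ax,20),circ(b+10*ax,ax,20)]);h=cv2.convexHull(proj(n,p).astype(np.float32))[:,0]
    d=np.r_[0,np.cumsum(np.linalg.norm(np.diff(np.vstack([h,h[:1]]),axis=0),axis=1))];q=np.linspace(0,d[-1],k,endpoint=False);hh=np.vstack([h,h[:1]])
    s=np.c_[np.interp(q,d,hh[:,0]),np.interp(q,d,hh[:,1])];t=np.roll(s,-1,0)-np.roll(s,1,0);N=np.c_[t[:,1],-t[:,0]]/np.linalg.norm(t,axis=1)[:,None]
    N*=np.sign(((s-s.mean(0))*N).sum(1))[:,None];return s,N
def edges(im,n,b,ax,rng=2.6,thr=14):
    s,N=sil(n,b,ax);r=np.arange(-rng,rng+.01,.2)
    P=s[:,None]+r[None,:,None]*N[:,None]
    g=cv2.GaussianBlur(im,(0,0),.6).astype(float)
    v=map_coordinates(g,[P[...,1],P[...,0]],order=1);G=np.gradient(v,.2,axis=1)
    i=G[:,2:-2].argmax(1)+2;ok=(G.max(1)>thr)&(i>2)&(i<len(r)-3);return s,N,r[i],ok
def shift(im,n,b,ax=np.array([0,0,1.]),minz=None,sel=None):
    """world xy shift (mm) of a spigot with base b, from camera n"""
    b=np.array(b,float);tot=np.zeros(2)
    for _ in range(4):
        bb=b+[*tot,0];s,N,e,ok=edges(im,n,bb,ax)
        if sel is not None: ok&=sel(s)
        if ok.sum()<12: return tot*np.nan,ok.sum()
        J=np.c_[(proj(n,bb+[1,0,0])-proj(n,bb))[0],(proj(n,bb+[0,1,0])-proj(n,bb))[0]]
        A=N@J
        d=least_squares(lambda x:(A@x-e)[ok],[0,0],loss='soft_l1',f_scale=.3).x;tot+=d
    return tot,ok.sum()
E
cat > m1.py <<'E'
from edge import *
g=lambda p:cv2.cvtColor(cv2.imread(p),cv2.COLOR_BGR2GRAY)
for n,f in((T,"pics/top0.png"),(S,"pics/side0.png"),(T,"pics/raw_top_l1.png"),(S,"pics/raw_side_l1.png")):
    print(n,f)
    for q in tm(tin): r,c=shift(g(f),n,[*q,4]);print("  ",r.round(2),c)
s=arm.read_state();z=R.from_quat(s['ee_rot']).as_matrix()[:,2];b=s['position']-19*z-[0,0,39];print("held",b)
for n in(T,S):
    f=f"pics/raw_{n}_l1.png";low=lambda s:s[:,1]>s[:,1].mean()-1
    print(n,shift(g(f),n,b,sel=low),shift(g(f),n,b))
E
python3 m1.py | sed -n '/^top pics/,$p'
```

```text
top pics/top0.png
   [2.83 2.32] 112
   [1.52 1.44] 118
   [1.3  0.56] 120
   [0.84 2.01] 116
   [1.18 0.65] 119
side pics/side0.png
   [ 0.42 -0.13] 61
   [0.02 0.02] 70
   [-0.51 -0.98] 79
   [ 2.27 -3.98] 85
   [-0.78 -1.83] 79
top pics/raw_top_l1.png
   [3.05 2.52] 112
   [1.5  1.48] 118
   [1.3  0.62] 120
   [0.63 2.11] 115
   [1.15 0.67] 120
side pics/raw_side_l1.png
   [ 0.29 -1.56] 71
   [0.   0.06] 71
   [-0.48 -0.94] 79
   [ 2.34 -3.89] 84
   [-0.74 -2.09] 79
held [612.58543932  69.74742424  67.15441282]
top (array([ 2.12069242, -0.96208198]), np.int64(57)) (array([ 2.15266082, -0.65699431]), np.int64(64))
side (array([ 0.40895366, -2.59783118]), np.int64(63)) (array([-0.29107124, -3.03059838]), np.int64(87))
```

Both cameras agree: held minus tin centre = (40.1,15.9) against the wanted (38.6,19.0). So I shift by (−1.5,+3.1) mm and come down to just above the flanges.

```bash
python3 -m handwheel '[{"x":-0.004,"y":0.008,"z":0,"ax":0,"ay":0.003,"az":0},{"x":-0.003,"y":0.007,"z":-0.03,"ax":0,"ay":0,"az":0},{"x":0,"y":0,"z":-0.06,"ax":0,"ay":0,"az":0},{"x":0,"y":0,"z":-0.06,"ax":0,"ay":0,"az":0},{"x":0,"y":0,"z":-0.06,"ax":0,"ay":0,"az":0},{"x":0,"y":0,"z":-0.03,"ax":0,"ay":0,"az":0},{"x":0,"y":0,"z":0,"ax":0,"ay":0,"az":0},{"x":0,"y":0,"z":0,"ax":0,"ay":0,"az":0}]' >/dev/null
cat > m2.py <<'E'
from edge import *
import sys
yaw=np.radians(-4.2);w=np.radians(float(sys.argv[1]));h=float(sys.argv[2]) if len(sys.argv)>2 else 39
s=arm.read_state();z=R.from_quat(s['ee_rot']).as_matrix()[:,2];b=s['position']-19*z-[0,0,h]
print("pos",s['position'].round(1),"z",z.round(3),"base",b.round(1),"F",s['contact_force'].round(1),"w",round(s['gripper_width'],1),"t",round(s['clock'],1))
ref=tm([*tin[:2],yaw])[[0,1,2,4]]
want=43*np.array([np.cos(yaw+w),np.sin(yaw+w)])
for n in(T,S):
    im=cv2.cvtColor(arm.get_image(n),cv2.COLOR_RGB2GRAY)
    tc=tin[:2]+np.median([shift(im,n,[*q,4])[0] for q in ref],axis=0)
    d,c=shift(im,n,b,sel=lambda s:s[:,1]>s[:,1].mean()-1)
    print(n,"tin",tc.round(1),"rel",(b[:2]+d-tc).round(1),"want",want.round(1),"move/200",((want-(b[:2]+d-tc))/200).round(4),c)
E
python3 m2.py 30 | grep -A3 ^pos
```

```text
pos [605.9  75.8  38.8] z [-0.258  0.168 -0.951] base [610.8  72.6  17.9] F [-0.6  0.2 -1.4] w 13.9 t 10.0
top tin [574.7  52.7] rel [39.2 18.8] want [38.7 18.7] move/200 [-0.0026 -0.0006] 57
side tin [572.8  51. ] rel [38.  17.7] want [38.7 18.7] move/200 [0.0035 0.0051] 57
```

```bash
python3 -m handwheel '[{"x":0,"y":0.002,"z":-0.01,"ax":0,"ay":0,"az":0},{"x":0,"y":0,"z":-0.01,"ax":0,"ay":0,"az":0},{"x":0,"y":0,"z":-0.01,"ax":0,"ay":0,"az":0},{"x":0,"y":0,"z":-0.01,"ax":0,"ay":0,"az":0},{"x":0,"y":0,"z":-0.01,"ax":0,"ay":0,"az":0},{"x":0,"y":0,"z":0,"ax":0,"ay":0,"az":0},{"x":0,"y":0,"z":0,"ax":0,"ay":0,"az":0},{"x":0,"y":0,"z":0,"ax":0,"ay":0,"az":0}]' >/dev/null
python3 m2.py 30 | grep -A3 ^pos
```

```text
pos [605.8  76.3  29.1] z [-0.258  0.168 -0.951] base [610.7  73.1   8.2] F [ 0.3 -0.8 -1. ] w 14.0 t 10.9
top tin [574.6  52.7] rel [38.8 19.2] want [38.7 18.7] move/200 [-0.0002 -0.0024] 56
side tin [573.1  49.9] rel [38.1 20. ] want [38.7 18.7] move/200 [ 0.0032 -0.0063] 53
```

```bash
python3 -m handwheel '[{"x":0,"y":-0.001,"z":-0.005,"ax":0,"ay":0,"az":0},{"x":0,"y":0,"z":-0.005,"ax":0,"ay":0,"az":0},{"x":0,"y":0,"z":-0.005,"ax":0,"ay":0,"az":0},{"x":0,"y":0,"z":-0.003,"ax":0,"ay":0,"az":0},{"x":0,"y":0,"z":0,"ax":0,"ay":0,"az":0},{"x":0,"y":0,"z":0,"ax":0,"ay":0,"az":0},{"x":0,"y":0,"z":0,"ax":0,"ay":0,"az":0},{"x":0,"y":0,"z":0,"ax":0,"ay":0,"az":0}]'
python3 m2.py 30 | grep -A3 ^pos
```

```text
clock: 11.8
position: [605.7, 76.1, 26.0]
ee_rot: [0.947, -0.281, -0.15, -0.044]
contact_force: [-1.6, -0.5, 5.1]
gripper_width: 14.4
grasp_force: 59.5
pos [605.7  76.1  26. ] z [-0.258  0.168 -0.951] base [610.6  72.9   5. ] F [-1.6 -0.5  5.1] w 14.4 t 11.8
top tin [574.8  52.6] rel [38.6 19.1] want [38.7 18.7] move/200 [ 0.0005 -0.002 ] 55
side tin [573.1  49.7] rel [38.1 19.5] want [38.7 18.7] move/200 [ 0.003  -0.0038] 53
```

```bash
python3 -m handwheel '[{"x":0,"y":0,"z":0,"ax":0,"ay":0,"az":0},{"x":0,"y":0,"z":0,"ax":0,"ay":0,"az":0},{"x":0,"y":0,"z":0,"ax":0,"ay":0,"az":0},{"x":0,"y":0,"z":0,"ax":0,"ay":0,"az":0},{"x":0,"y":0,"z":0,"ax":0,"ay":0,"az":0},{"x":0,"y":0,"z":0,"ax":0,"ay":0,"az":0},{"x":0,"y":0,"z":0,"ax":0,"ay":0,"az":0},{"x":0,"y":0,"z":0,"ax":0,"ay":0,"az":0}]' -0.3
python3 m2.py 30 | grep -A3 ^pos
```

```text
clock: 12.7
position: [605.7, 76.1, 25.4]
ee_rot: [0.947, -0.282, -0.15, -0.044]
contact_force: [-0.1, -0.6, 0.1]
gripper_width: 29.5
grasp_force: 0.0
pos [605.7  76.1  25.4] z [-0.258  0.168 -0.951] base [610.6  72.9   4.5] F [-0.1 -0.6  0.1] w 29.5 t 12.7
top tin [574.8  52.8] rel [38.5 18.4] want [38.7 18.7] move/200 [0.0013 0.0014] 53
side tin [573.2  49.7] rel [38.  18.9] want [38.7 18.7] move/200 [ 0.0033 -0.001 ] 54
```

```bash
python3 -m handwheel '[{"x":0.013,"y":-0.0085,"z":0.048,"ax":0,"ay":0,"az":0},{"x":0.026,"y":-0.017,"z":0.096,"ax":0,"ay":0,"az":0},{"x":0.026,"y":-0.017,"z":0.096,"ax":0,"ay":0,"az":0},{"x":0.026,"y":-0.017,"z":0.096,"ax":0,"ay":0,"az":0},{"x":0,"y":-0.1,"z":0.15,"ax":0,"ay":0,"az":0},{"x":-0.04,"y":-0.18,"z":0.15,"ax":-0.0188,"ay":-0.0373,"az":0.0168},{"x":-0.05,"y":-0.2,"z":0,"ax":-0.0188,"ay":-0.0373,"az":0.0168},{"x":-0.05,"y":-0.2,"z":0,"ax":-0.0188,"ay":-0.0373,"az":0.0168}]' > /dev/null
python3 tg.py B 12 65
python3 m2.py 30 | grep -A3 ^pos
```

```text
t 13.6 pos [596.7 -73.2 155. ] z [-0.09   0.066 -0.994] q [ 0.11  0.45 -0.05 -0.08 -1.14  1.01] F [-0.4  0.  -0.4] w 29.7 0.0
  goal [ 470.4 -271.7  118.7] d/200 [-0.6313 -0.9925 -0.1817] rot/90 [-0.0938 -0.1812  0.082 ]
pos [596.7 -73.2 155. ] z [-0.09   0.066 -0.994] base [598.4 -74.4 134.9] F [-0.4  0.  -0.4] w 29.7 t 13.6
top tin [nan nan] rel [nan nan] want [38.7 18.7] move/200 [nan nan] 27
side tin [573.  50.] rel [nan nan] want [38.7 18.7] move/200 [nan nan] 11
```

```bash
python3 -m handwheel '[{"x":-0.079,"y":-0.124,"z":0,"ax":-0.0117,"ay":-0.0226,"az":0.0102},{"x":-0.079,"y":-0.124,"z":0,"ax":-0.0117,"ay":-0.0226,"az":0.0102},{"x":-0.079,"y":-0.124,"z":0,"ax":-0.0117,"ay":-0.0226,"az":0.0102},{"x":-0.079,"y":-0.124,"z":0,"ax":-0.0117,"ay":-0.0226,"az":0.0102},{"x":-0.079,"y":-0.124,"z":0,"ax":-0.0117,"ay":-0.0226,"az":0.0102},{"x":-0.079,"y":-0.124,"z":-0.02,"ax":-0.0117,"ay":-0.0226,"az":0.0102},{"x":-0.079,"y":-0.124,"z":-0.06,"ax":-0.0117,"ay":-0.0226,"az":0.0102},{"x":-0.079,"y":-0.124,"z":-0.1,"ax":-0.0117,"ay":-0.0226,"az":0.0102}]' 1 > /dev/null
python3 tg.py B 12 65; python3 tg.py B 12 0
```

```text
t 14.5 pos [ 470.8 -271.3  118.6] z [ 0.193 -0.075 -0.978] q [-0.21  0.27 -0.52  0.06 -0.57  1.36] F [ 0.5  0.1 -0.6] w 85.2 0.0
  goal [ 470.4 -271.7  118.7] d/200 [-0.0017 -0.0021  0.0006] rot/90 [ 0.0005 -0.0006  0.0011]
t 14.5 pos [ 470.8 -271.3  118.6] z [ 0.193 -0.075 -0.978] q [-0.21  0.27 -0.52  0.06 -0.57  1.36] F [ 0.5  0.1 -0.6] w 85.2 0.0
  goal [ 483.1 -276.5   55.1] d/200 [ 0.0615 -0.0261 -0.3173] rot/90 [ 0.0005 -0.0006  0.0011]
```

```bash
python3 -m handwheel '[{"x":0.01,"y":-0.004,"z":-0.053,"ax":0,"ay":0,"az":0},{"x":0.01,"y":-0.004,"z":-0.053,"ax":0,"ay":0,"az":0},{"x":0.01,"y":-0.004,"z":-0.053,"ax":0,"ay":0,"az":0},{"x":0.01,"y":-0.004,"z":-0.053,"ax":0,"ay":0,"az":0},{"x":0.01,"y":-0.005,"z":-0.053,"ax":0,"ay":0,"az":0},{"x":0.0105,"y":-0.005,"z":-0.052,"ax":0,"ay":0,"az":0},{"x":0,"y":0,"z":0,"ax":0,"ay":0,"az":0},{"x":0,"y":0,"z":0,"ax":0,"ay":0,"az":0}]' > /dev/null
python3 tg.py B 12 0
python3 -m handwheel '[{"x":0,"y":0,"z":0,"ax":0,"ay":0,"az":0},{"x":0,"y":0,"z":0,"ax":0,"ay":0,"az":0},{"x":0,"y":0,"z":0,"ax":0,"ay":0,"az":0},{"x":0,"y":0,"z":0,"ax":0,"ay":0,"az":0},{"x":0,"y":0,"z":0,"ax":0,"ay":0,"az":0},{"x":0,"y":0,"z":0,"ax":0,"ay":0,"az":0},{"x":0,"y":0,"z":0,"ax":0,"ay":0,"az":0},{"x":0,"y":0,"z":0,"ax":0,"ay":0,"az":0}]' -1
```

```text
t 15.3 pos [ 481.7 -275.4   52.9] z [ 0.187 -0.073 -0.98 ] q [-0.21  0.39 -0.56  0.08 -0.41  1.34] F [-0.6  0.   0.3] w 85.4 0.0
  goal [ 483.1 -276.5   55.1] d/200 [ 0.0068 -0.0056  0.0112] rot/90 [-0.0009 -0.0049  0.0017]
clock: 16.1
position: [481.6, -275.5, 53.4]
ee_rot: [0.978, -0.181, 0.099, 0.019]
contact_force: [-1.5, 1.4, 3.7]
gripper_width: 14.0
grasp_force: 58.4
```

```bash
sed -i 's/-18,-33.2/-18.5,-33.2/' tt.py
python3 -m handwheel '[{"x":-0.02,"y":0.008,"z":0.04,"ax":0,"ay":0,"az":0},{"x":-0.03,"y":0.012,"z":0.055,"ax":0,"ay":0,"az":0},{"x":-0.03,"y":0.012,"z":0.1,"ax":0,"ay":0,"az":0},{"x":0,"y":0,"z":0.15,"ax":0,"ay":0,"az":0},{"x":0,"y":0,"z":0.15,"ax":0,"ay":0,"az":0},{"x":0,"y":0,"z":0.1,"ax":0,"ay":0,"az":0},{"x":0,"y":0,"z":0,"ax":0,"ay":0,"az":0},{"x":0,"y":0,"z":0,"ax":0,"ay":0,"az":0}]' >/dev/null
python3 tt.py 2 60
```

```text
t 16.9 pos [ 464.5 -268.6  172. ] z [ 0.187 -0.072 -0.98 ] q [-0.2   0.2  -0.46  0.05 -0.72  1.37] F [-0.5  0.2 -2.4] w 14.1 58.6
  goal [603.9  31.4  85. ] d/200 [ 0.6968  1.4999 -0.4348] rot/90 [ 0.1527  0.2976 -0.1324]
```

```bash
python3 -m handwheel '[{"x":0.087,"y":0.187,"z":0,"ax":0.019,"ay":0.037,"az":-0.0166},{"x":0.087,"y":0.187,"z":0,"ax":0.019,"ay":0.037,"az":-0.0166},{"x":0.087,"y":0.187,"z":0,"ax":0.019,"ay":0.037,"az":-0.0166},{"x":0.087,"y":0.187,"z":0,"ax":0.019,"ay":0.037,"az":-0.0166},{"x":0.087,"y":0.187,"z":0,"ax":0.019,"ay":0.037,"az":-0.0166},{"x":0.087,"y":0.187,"z":0,"ax":0.019,"ay":0.037,"az":-0.0166},{"x":0.087,"y":0.187,"z":0,"ax":0.019,"ay":0.037,"az":-0.0166},{"x":0.087,"y":0.187,"z":0,"ax":0.019,"ay":0.037,"az":-0.0166}]' >/dev/null
python3 tt.py 2 60
python3 -m handwheel '[{"x":0,"y":0,"z":-0.07,"ax":0,"ay":0,"az":0},{"x":0,"y":0,"z":-0.08,"ax":0,"ay":0,"az":0},{"x":0,"y":0,"z":-0.08,"ax":0,"ay":0,"az":0},{"x":0,"y":0,"z":-0.08,"ax":0,"ay":0,"az":0},{"x":0,"y":0,"z":-0.08,"ax":0,"ay":0,"az":0},{"x":0,"y":0,"z":-0.03,"ax":0,"ay":0,"az":0},{"x":0,"y":0,"z":0,"ax":0,"ay":0,"az":0},{"x":0,"y":0,"z":0,"ax":0,"ay":0,"az":0}]' >/dev/null
python3 tt.py 2 60;python3 m2.py -30 38| grep -A3 ^pos
```

```text
t 17.7 pos [604.4  31.8 169.9] z [-0.269  0.173 -0.948] q [ 0.2   0.54  0.15 -0.23 -1.42  0.85] F [ 1.2  0.2 -2.5] w 14.3 58.8
  goal [603.9  31.4  85. ] d/200 [-0.0026 -0.0022 -0.4247] rot/90 [ 0.001  -0.0022  0.0005]
t 18.5 pos [605.1  30.   88.4] z [-0.262  0.171 -0.95 ] q [ 0.2   0.61  0.06 -0.23 -1.26  0.89] F [ 0.8  0.7 -1.5] w 13.9 59.0
  goal [603.9  31.4  85. ] d/200 [-0.0062  0.0071 -0.0173] rot/90 [ 0.0015  0.0022 -0.0003]
pos [605.1  30.   88.4] z [-0.262  0.171 -0.95 ] base [610.1  26.7  68.5] F [ 0.8  0.7 -1.5] w 13.9 t 18.5
top tin [574.6  52.6] rel [ 39.3 -27.6] want [ 35.6 -24.2] move/200 [-0.0187  0.0169] 55
side tin [572.9  50.2] rel [ 35.3 -25.6] want [ 35.6 -24.2] move/200 [0.0013 0.0071] 64
```

```bash
python3 - >/dev/null <<'E'
from look import *
s=arm.read_state();z=R.from_quat(s['ee_rot']).as_matrix()[:,2]
look("l2",s['position']-19*z-np.array([0,0,38]),tb=(260,165,65,75),sb=(285,190,68,75),k=6)
E
```

```text
(no output)
```

View pics/l2.png

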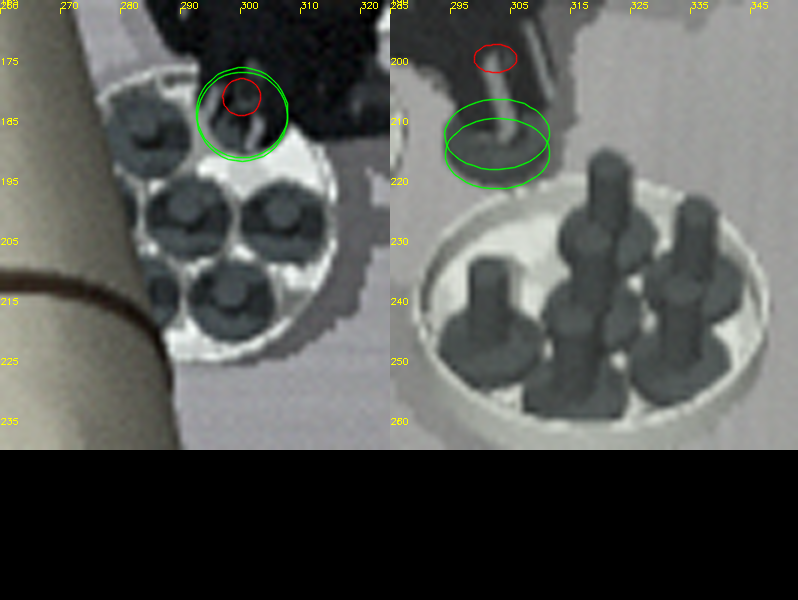

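The picture shows spigot A flat in its place (side (302,247)) and B held over E2 (side (302,215), top (299,184)). B's edge against the dark gripper is unreliable here, so I'll shift by the averaged estimate, come lower over the white tin and remeasure.

```bash
python3 -m handwheel '[{"x":-0.006,"y":0.008,"z":0,"ax":0,"ay":0.002,"az":0},{"x":-0.006,"y":0.007,"z":-0.03,"ax":0.001,"ay":0,"az":0},{"x":0,"y":0,"z":-0.06,"ax":0,"ay":0,"az":0},{"x":0,"y":0,"z":-0.06,"ax":0,"ay":0,"az":0},{"x":0,"y":0,"z":-0.05,"ax":0,"ay":0,"az":0},{"x":0,"y":0,"z":-0.04,"ax":0,"ay":0,"az":0},{"x":0,"y":0,"z":0,"ax":0,"ay":0,"az":0},{"x":0,"y":0,"z":0,"ax":0,"ay":0,"az":0}]' >/dev/null
python3 m2.py -30 38| grep -A3 ^pos
cp m2.py m3.py; sed -i 's/print(n,"tin"/[print("   A" ,n,(shift(im,n,[610.6,72.9,4])[0]+[610.6,72.9]-tc).round(1))]; print(n,"tin"/' m3.py; python3 m3.py -30 38 | grep -A4 ^pos
```

```text
pos [602.5  33.1  39.9] z [-0.266  0.173 -0.948] base [607.6  29.8  19.9] F [ 0.9  1.1 -2.1] w 14.2 t 19.5
top tin [574.5  52.6] rel [ 36.9 -24.9] want [ 35.6 -24.2] move/200 [-0.0068  0.0036] 57
side tin [572.9  49.8] rel [ 36.7 -23.4] want [ 35.6 -24.2] move/200 [-0.0056 -0.004 ] 42
pos [602.9  33.1  40.7] z [-0.265  0.173 -0.949] base [607.9  29.9  20.7] F [-0.2  0.2 -0.9] w 14.0 t 19.6
   A top [39.6 19.3]
top tin [574.5  52.7] rel [ 37.9 -24.7] want [ 35.6 -24.2] move/200 [-0.0116  0.0025] 56
   A side [38.1 19.2]
side tin [572.9  50. ] rel [ 36.8 -23.7] want [ 35.6 -24.2] move/200 [-0.006  -0.0023] 42
```

```bash
python3 -m handwheel '[{"x":-0.007,"y":0.0,"z":0,"ax":0,"ay":0,"az":0},{"x":0,"y":0,"z":-0.01,"ax":0,"ay":0,"az":0},{"x":0,"y":0,"z":-0.01,"ax":0,"ay":0,"az":0},{"x":0,"y":0,"z":-0.01,"ax":0,"ay":0,"az":0},{"x":0,"y":0,"z":-0.01,"ax":0,"ay":0,"az":0},{"x":0,"y":0,"z":-0.01,"ax":0,"ay":0,"az":0},{"x":0,"y":0,"z":0,"ax":0,"ay":0,"az":0},{"x":0,"y":0,"z":0,"ax":0,"ay":0,"az":0}]' >/dev/null
python3 m3.py -30 38 | grep -A4 ^pos
```

```text
pos [601.   33.2  30.1] z [-0.266  0.173 -0.948] base [606.1  29.9  10.1] F [-0.4 -0.1 -1.8] w 14.3 t 20.5
   A top [39.7 19.2]
top tin [574.7  52.8] rel [ 35.9 -24.9] want [ 35.6 -24.2] move/200 [-0.0015  0.0039] 56
   A side [37.9 19.3]
side tin [573.   49.7] rel [ 35.5 -23.7] want [ 35.6 -24.2] move/200 [ 0.0004 -0.0023] 47
```

No force and well centred. Going down the rest of the way.

```bash
python3 -m handwheel '[{"x":0,"y":0,"z":-0.006,"ax":0,"ay":0,"az":0},{"x":0,"y":0,"z":-0.005,"ax":0,"ay":0,"az":0},{"x":0,"y":0,"z":-0.005,"ax":0,"ay":0,"az":0},{"x":0,"y":0,"z":-0.005,"ax":0,"ay":0,"az":0},{"x":0,"y":0,"z":-0.003,"ax":0,"ay":0,"az":0},{"x":0,"y":0,"z":0,"ax":0,"ay":0,"az":0},{"x":0,"y":0,"z":0,"ax":0,"ay":0,"az":0},{"x":0,"y":0,"z":0,"ax":0,"ay":0,"az":0}]' >/dev/null
python3 m3.py -30 38 | grep -A4 ^pos
```

```text
pos [601.   33.2  25.5] z [-0.266  0.173 -0.948] base [606.1  29.9   5.5] F [-0.1  1.1 -1.6] w 14.1 t 21.4
   A top [39.6 19.4]
top tin [574.6  52.9] rel [ 36.2 -25.2] want [ 35.6 -24.2] move/200 [-0.0033  0.005 ] 55
   A side [37.4 19.4]
side tin [573.3  49.8] rel [ 34.6 -24.2] want [ 35.6 -24.2] move/200 [0.0048 0.0003] 42
```

```bash
python3 -m handwheel '[{"x":0,"y":0,"z":-0.005,"ax":0,"ay":0,"az":0},{"x":0,"y":0,"z":-0.004,"ax":0,"ay":0,"az":0},{"x":0,"y":0,"z":0,"ax":0,"ay":0,"az":0},{"x":0,"y":0,"z":0,"ax":0,"ay":0,"az":0},{"x":0,"y":0,"z":0,"ax":0,"ay":0,"az":0},{"x":0,"y":0,"z":0,"ax":0,"ay":0,"az":0},{"x":0,"y":0,"z":0,"ax":0,"ay":0,"az":0},{"x":0,"y":0,"z":0,"ax":0,"ay":0,"az":0}]'
```

```text
clock: 22.3
position: [601.2, 33.2, 25.0]
ee_rot: [0.946, -0.282, -0.154, -0.046]
contact_force: [-1.7, 1.3, 4.9]
gripper_width: 14.0
grasp_force: 59.7
```

Touchdown with 6 N change. Release.

```bash
python3 -m handwheel '[{"x":0,"y":0,"z":0,"ax":0,"ay":0,"az":0},{"x":0,"y":0,"z":0,"ax":0,"ay":0,"az":0},{"x":0,"y":0,"z":0,"ax":0,"ay":0,"az":0},{"x":0,"y":0,"z":0,"ax":0,"ay":0,"az":0},{"x":0,"y":0,"z":0,"ax":0,"ay":0,"az":0},{"x":0,"y":0,"z":0,"ax":0,"ay":0,"az":0},{"x":0,"y":0,"z":0,"ax":0,"ay":0,"az":0},{"x":0,"y":0,"z":0,"ax":0,"ay":0,"az":0}]' -0.3
python3 -m handwheel '[{"x":0.013,"y":-0.0085,"z":0.048,"ax":0,"ay":0,"az":0},{"x":0.026,"y":-0.017,"z":0.096,"ax":0,"ay":0,"az":0},{"x":0.026,"y":-0.017,"z":0.096,"ax":0,"ay":0,"az":0},{"x":0.026,"y":-0.017,"z":0.096,"ax":0,"ay":0,"az":0},{"x":0,"y":0,"z":0.15,"ax":-0.01,"ay":-0.03,"az":0},{"x":-0.1,"y":0,"z":0.15,"ax":-0.01,"ay":-0.03,"az":0},{"x":-0.2,"y":0,"z":0.1,"ax":-0.01,"ay":-0.03,"az":0},{"x":-0.2,"y":0,"z":0.05,"ax":-0.01,"ay":-0.03,"az":0}]' 
python3 - >/dev/null <<'E'
from look import *
look("l3",np.array([606.1,29.9,4]),tb=(260,165,65,75),sb=(285,195,68,75),k=6)
E
python3 - <<'E' | tail -3
from fit import *
x=np.array([np.cos(np.radians(-12.5)),np.sin(np.radians(-12.5)),0]);ro=np.array([469.6,293,127])
print(ro-30*x, ro+30*x)
E
```

```text
clock: 23.1
position: [601.0, 33.2, 23.6]
ee_rot: [0.946, -0.282, -0.154, -0.046]
contact_force: [0.5, -0.6, -0.6]
gripper_width: 29.9
grasp_force: 0.0
clock: 23.9
position: [519.7, 21.2, 183.5]
ee_rot: [0.957, -0.281, -0.052, -0.043]
contact_force: [0.3, 0.9, 1.7]
gripper_width: 30.0
grasp_force: 0.0
yaw -12.511166960931483
roller z127 [470.1227587  291.84929913 133.        ]
[440.31111979 299.49318842 127.        ] [498.88888021 286.50681158 127.        ]
```

View pics/l3.png

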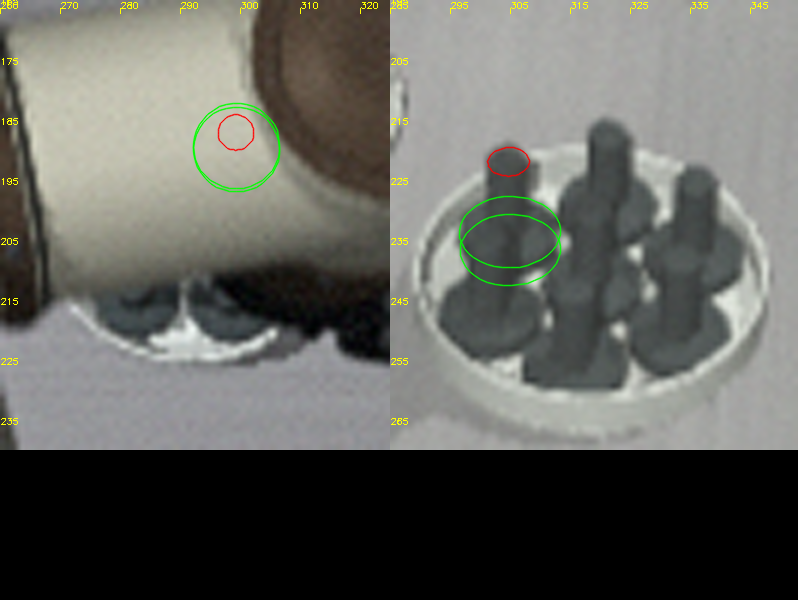

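All seven now stand upright in the tin, with B's stem top at (304,222) matching the model at full depth. On to the switch with shut fingers.

```bash
python3 -c "
from tg import *
report(np.array([408,306,180.]),target_rot(77.5,0,0))"
```

```text
t 24.0 pos [512.5  20.6 182.9] z [-0.084  0.112 -0.99 ] q [ 0.27  0.28 -0.23 -0.15 -1.12  0.79] F [0.7 0.1 0.4] w 29.6 0.0
  goal [408. 306. 180.] d/200 [-0.5227  1.4271 -0.0146] rot/90 [-0.0616 -0.0657  0.2237]
```

```bash
python3 -m handwheel '[{"x":-0.075,"y":0.18,"z":0,"ax":-0.008,"ay":-0.008,"az":0.028},{"x":-0.075,"y":0.18,"z":0,"ax":-0.008,"ay":-0.008,"az":0.028},{"x":-0.075,"y":0.18,"z":0,"ax":-0.008,"ay":-0.008,"az":0.028},{"x":-0.075,"y":0.18,"z":0,"ax":-0.008,"ay":-0.008,"az":0.028},{"x":-0.075,"y":0.18,"z":0,"ax":-0.008,"ay":-0.008,"az":0.028},{"x":-0.075,"y":0.18,"z":0,"ax":-0.008,"ay":-0.008,"az":0.028},{"x":-0.073,"y":0.18,"z":0,"ax":-0.008,"ay":-0.008,"az":0.028},{"x":0,"y":0.167,"z":0,"ax":-0.006,"ay":-0.008,"az":0.028}]' -1 >/dev/null
python3 -c "
from tg import *
report(np.array([408,306,112.]),target_rot(77.5,0,0))"
```

```text
t 24.8 pos [413.5 308.4 181.9] z [ 0.001 -0.    -1.   ] q [ 0.96  0.24 -0.33  0.   -1.    0.4 ] F [ 0.5  0.3 -0. ] w -0.1 0.0
  goal [408. 306. 112.] d/200 [-0.0274 -0.0119 -0.3497] rot/90 [ 0.0003  0.0003 -0.0017]
```

```bash
python3 -m handwheel '[{"x":-0.02,"y":-0.008,"z":-0.05,"ax":0,"ay":0,"az":0},{"x":0,"y":0,"z":-0.1,"ax":0,"ay":0,"az":0},{"x":0,"y":0,"z":-0.1,"ax":0,"ay":0,"az":0},{"x":0,"y":0,"z":-0.09,"ax":0,"ay":0,"az":0},{"x":0,"y":0,"z":0,"ax":0,"ay":0,"az":0},{"x":0.04,"y":-0.009,"z":0,"ax":0,"ay":0,"az":0},{"x":0.04,"y":-0.009,"z":0,"ax":0,"ay":0,"az":0},{"x":0,"y":0,"z":0,"ax":0,"ay":0,"az":0}]'
python3 -c "
from tg import *
report(np.array([475.5,291.7,112.]),target_rot(77.5,0,0))"
```

```text
clock: 25.6
position: [428.4, 301.8, 113.9]
ee_rot: [0.994, -0.11, 0.001, -0.001]
contact_force: [0.4, 0.4, -0.2]
gripper_width: 0.0
grasp_force: 0.0
t 25.6 pos [428.4 301.8 113.9] z [ 0.001  0.001 -1.   ] q [ 0.92  0.33 -0.4   0.   -0.83  0.43] F [ 0.4  0.4 -0.2] w 0.0 0.0
  goal [475.5 291.7 112. ] d/200 [ 0.2356 -0.0505 -0.0096] rot/90 [-0.0007  0.0009  0.0013]
```

```bash
python3 -m handwheel '[{"x":0.04,"y":-0.009,"z":0,"ax":0,"ay":0,"az":0},{"x":0.04,"y":-0.009,"z":0,"ax":0,"ay":0,"az":0},{"x":0.04,"y":-0.009,"z":0,"ax":0,"ay":0,"az":0},{"x":0.04,"y":-0.009,"z":0,"ax":0,"ay":0,"az":0},{"x":0.04,"y":-0.008,"z":0,"ax":0,"ay":0,"az":0},{"x":0.035,"y":-0.007,"z":0,"ax":0,"ay":0,"az":0},{"x":0,"y":0,"z":0,"ax":0,"ay":0,"az":0},{"x":0,"y":0,"z":0,"ax":0,"ay":0,"az":0}]'
python3 - <<'E' | tail -4
from fit import *
# lever angle: find black roller in side view vs predicted positions
im=cv2.cvtColor(arm.get_image("side"),cv2.COLOR_RGB2GRAY);cv2.imwrite("pics/sw.png",im)
i0=cv2.imread("pics/side0.png",0)
x=np.array([.976,-.216,0])
for a in(0,.45,.6):
    p=np.array([469.6,293.5,72])+55*np.sin(a)*x+[0,0,55*np.cos(a)];u=proj(S,p)[0];print(a,u.round(1),im[int(round(u[1])),int(round(u[0]))],i0[int(round(u[1])),int(round(u[0]))])
E
```

```text
clock: 26.4
position: [472.8, 290.9, 111.8]
ee_rot: [0.994, -0.11, -0.001, 0.001]
contact_force: [-4.4, 1.9, -3.3]
gripper_width: 0.1
grasp_force: 2.4
roller z127 [470.1227587  291.84929913 133.        ]
0 [365.2 296.5] 45 38
0.45 [352.1 295.3] 35 158
0.6 [348.2 295.8] 39 153
```

Force is about 5 N, so the lever is near the click. Pushing 8 mm more to be certain; that is still short of the end stop.

```bash
python3 -m handwheel '[{"x":0.02,"y":-0.004,"z":0,"ax":0,"ay":0,"az":0},{"x":0.02,"y":-0.004,"z":0,"ax":0,"ay":0,"az":0},{"x":0,"y":0,"z":0,"ax":0,"ay":0,"az":0},{"x":0,"y":0,"z":0,"ax":0,"ay":0,"az":0},{"x":0,"y":0,"z":0,"ax":0,"ay":0,"az":0},{"x":0,"y":0,"z":0,"ax":0,"ay":0,"az":0},{"x":0,"y":0,"z":0,"ax":0,"ay":0,"az":0},{"x":0,"y":0,"z":0,"ax":0,"ay":0,"az":0}]'
python3 - <<'E' | tail -3
from fit import *
# black roller blob near expected, left (+x) of the tool
im=cv2.cvtColor(arm.get_image("side"),cv2.COLOR_RGB2GRAY)[285:310,325:385]
for r in im[::4]: print(' '.join(f'{v:3d}' for v in r[::3]))
E
```

```text
clock: 27.25
position: [478.9, 288.6, 111.1]
ee_rot: [0.994, -0.109, -0.003, 0.002]
contact_force: [-7.4, 2.4, -4.9]
gripper_width: -0.0
grasp_force: 3.5
157 154 158 157 161 157 154 122 124  72  80  86  31 134 159 158 158 159 159 159
157 154 158 154 158 159 157 155 126 126  96  97 153 161 161 157 157 157 155 158
155 157 157 152 155 156 152 154 156 117 125  97  95 135 159 157 155 155 158 158
```

```bash
python3 - <<'E' | tail -8
from fit import *
a=cv2.cvtColor(arm.get_image("side"),cv2.COLOR_RGB2GRAY);b=cv2.imread("pics/side0.png",0)
for n,i in(("now",a),("rest",b)):
    for y in(292,296,300,304): 
        c=np.where(i[y,325:385]<60)[0]+325;print(n,y,c[:1],c[-1:])
E
```

```text
now 292 [345] [365]
now 296 [343] [364]
now 300 [352] [362]
now 304 [] []
rest 292 [361] [367]
rest 296 [360] [370]
rest 300 [360] [369]
rest 304 [] []
```

The roller moved 17 px (click = 13 px), so the lever is at about 0.6 rad and has clicked. Backing off and rising clear.

```bash
python3 -m handwheel '[{"x":-0.05,"y":0.011,"z":0,"ax":0,"ay":0,"az":0},{"x":-0.08,"y":0.017,"z":0,"ax":0,"ay":0,"az":0},{"x":-0.1,"y":0.022,"z":0,"ax":0,"ay":0,"az":0},{"x":-0.12,"y":0.026,"z":0,"ax":0,"ay":0,"az":0},{"x":0,"y":0,"z":0.12,"ax":0,"ay":0,"az":0},{"x":0,"y":0,"z":0.2,"ax":0,"ay":0,"az":0},{"x":0,"y":0,"z":0.15,"ax":0,"ay":0,"az":0},{"x":0,"y":0,"z":0,"ax":0,"ay":0,"az":0}]' 
python3 -m handwheel '[{"x":0,"y":0,"z":0,"ax":0,"ay":0,"az":0},{"x":0,"y":0,"z":0,"ax":0,"ay":0,"az":0},{"x":0,"y":0,"z":0,"ax":0,"ay":0,"az":0},{"x":0,"y":0,"z":0,"ax":0,"ay":0,"az":0},{"x":0,"y":0,"z":0,"ax":0,"ay":0,"az":0},{"x":0,"y":0,"z":0,"ax":0,"ay":0,"az":0},{"x":0,"y":0,"z":0,"ax":0,"ay":0,"az":0},{"x":0,"y":0,"z":0,"ax":0,"ay":0,"az":0}]' 
python3 - <<'E' | tail -9
from edge import *
a=cv2.cvtColor(arm.get_image("side"),cv2.COLOR_RGB2GRAY);t=cv2.cvtColor(arm.get_image("top"),cv2.COLOR_RGB2GRAY)
for y in(292,296): 
    c=np.where(a[y,325:385]<60)[0]+325;print(y,c[:1],c[-1:])
for q in list(tm(tin))+list(E_): print(shift(t,T,[*q,4])[0].round(1))
E
```

```text
clock: 28.15
position: [413.7, 307.5, 212.8]
ee_rot: [0.994, -0.108, 0.004, -0.005]
contact_force: [0.1, 0.5, -0.5]
gripper_width: -0.2
grasp_force: 0.0
clock: 28.95
position: [411.6, 304.9, 206.7]
ee_rot: [0.994, -0.109, -0.0, 0.001]
contact_force: [-0.2, -0.2, 0.3]
gripper_width: -0.3
grasp_force: 0.0
292 [361] [367]
296 [360] [370]
[2.9 2.9]
[1.3 1.6]
[1.5 0.7]
[0.7 1.9]
[1.2 0.6]
[3.3 2. ]
[ 1.2 -0.3]
```

The lever has sprung back to its rest pixels, the tin and all seven spigots are in place, and the robot touches nothing. Handing in.

```bash
python3 -c "
from bench import arm
print(arm.job_done())"
```

```text
the job is handed in; nothing more can be done
None
```

Job handed in at about 29 s of the 64 s allowed: both spigots stand in the tin with the other five, and the switch was then pushed past its click (about 0.6 rad) and sprang back. The hand-in call returned no verdict.

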